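# Gauge the jaw gap of a lab test rig

### The arm

A 7-joint arm with a two-finger parallel gripper is mounted at the origin on the work surface. World frame = base frame: x ahead of the robot, y to its left, z up, the work surface at z = 0. Lengths are in mm, angles in degrees, forces in N, time in s.
With the tool pointing down it reaches from about 425 to 825 mm from the base axis. Payload 3.6 kg.
Tool frame: the origin (TCP) lies between the finger pads; the fingertips stand 19 mm ahead of it and the grasp point (between the pads) is the TCP; z points along the fingers, y is the line along which they close (so a half turn about z gives the same grasp; the last joint's range is limited). The gripper opens to 93 mm and grips with 3 to 60 N. Pads are 15 mm wide; open, the fingers measure 128 mm over their backs; the gripper's body (75 mm by 188 mm) begins 65 mm behind the grasp point.
Start: joints at [73.94, 35.231, -0.722, 81.555, 0.464, 63.22, -2.315], TCP at [163.218, -629.145, 237.64] pointing down, gripper open.
Joint ranges: [-178.69, 178.69], [-17.37, 117.87], [-77.05, 75.6], [15.02, 138.74], [-78.02, 258.01], [0.78, 113.62], [-162.83, 162.83]. Speed limits (degrees/s): [159.86, 159.86, 180, 180, 180, 180, 180].

### API

Orientations are given as [roll, pitch, yaw] about the fixed x, y, z axes, in that order (R = Rz(yaw) Ry(pitch) Rx(roll)).
In Python, from plant import * gives the robot as it stands.
- The arm moves only by the tool arm_command, never from a script. Its argument "deltas" is a list of rows, each an object of numbers: "claw": the finger opening in mm, from 0 to 93; "dx", "dy", "dz": the shift along the tool's x, y, z in mm; "roll": the turn about the tool's z in degrees. A call has 1 to 12 rows; each row is the pose to reach, as a shift and turn from the pose commanded when the call began, along the tool's axes at that moment; what a row does not reach only later rows make up. A row lasts 1/10 s, in which the tool goes at most 50 mm and 8.59 degrees, less where a joint would pass 70% of its speed; a pose out of reach is approached as far as the arm can. A call with a gripper value outside its range is refused whole. The fingers move at their own pace and stop on an object; the grip force is fixed at half the most. Time passes only in rows, so rows that repeat a pose let the fingers close. It gives the time, the measured TCP pose, the force, the opening and the grip force at its end, in the units of the state.
- get_obs(): the state, without advancing time (a new reading comes with each control period).
- snapshot(name): name is "scene" or "top"; returns the picture (400x640x3 uint8, blue, green, red); there is no depth.
- calibration(name): a dict with "intrinsics" (3x3 intrinsics, pixels), "R" (3x3) and "t" (3): a world point X has camera coordinates R X + t. Camera axes: x right, y down, z forward; pixel columns grow to the right and rows downward; lengths in mm; the calibration is good to about 2 mm. A picture is of the moment at which its call begins. calibration takes no time and is no camera call.
- finish_job(): hands the job in; it is judged then, once.
The state is a dict: "time_s": time; "qpos": joint angles; "dq": joint speeds; "tau": joint torques, N m; "position": TCP position; "tool_rot": TCP orientation; "ft_force": force on the tool from outside, world axes, zero at the start; "torque": the same for the moment, N m; "width": finger opening in mm; "finger_force": force on a finger pad.
Only numpy, scipy, OpenCV 4.12 (cv2) and the standard library are available. Lean on these libraries where they do the work, as an engineer would, in place of code of your own. Each camera call takes 0.05 s, during which the arm holds its last target. There are 200 camera calls.

### The job

We are working up the gauge leaves from the thinnest to find the jaw gap of the test rig: the yellow 10 mm leaf has already gone in and is loose. Take it out and put it in the red bin on the rig, then leave in the gap the thickest leaf from the wooden rack (blue 18 mm or green 27 mm) that goes down without forcing, its collar resting flat on both jaws and its blade about midway along them. The jaws are locked; the leaf you do not need ends in its own rack slot.

Things in the scene. Friction and masses are not known exactly. Their poses are not given: they have to be found in the camera images.
- rig: Rig fixed to the bench, base plate 12 mm thick. Origin: on the bench under the middle of the black fixed jaw's gap face; z up, x along the gap, y away from the gap towards the red bin. Black jaw fills x -30..30, y 0..45 mm, flat top at z = 57 mm; the grey jaw, same size and height, faces it, its gap face at y = minus the gap. Gap floor at z = 12 mm
- bin (a point): Centre of the inner floor of the open red bin on the rig (x 0, y 117.5, z 16 mm in the rig's frame). Bin 120 mm (rig x) by 125 mm (rig y) outside, walls 4 mm, rim 29 mm above this point
- gap (a joint): Position of the grey jaw = width of the gap between the jaws in m, 0.021 to 0.034. The jaw is locked
- leaf_10: Yellow 10 mm leaf, 130 g: steel blade 36 mm (x) by 10 mm (y), 32 mm deep, round lower edge; above it a flat collar 60 (x) by 66 (y) by 6 mm; on that an upright grip 26 (x) by 16 (y) by 40 mm tall. Origin: centre of the collar's underside, z up. Starts hanging in the gap by its collar, axes along the rig's
- leaf_18: Blue leaf, as the yellow one but blade 18 mm thick (y), about 190 g. Starts hanging by its collar, upright, in one of the two slots of the rack, its y along the row
- leaf_27: Green leaf, as the yellow one but blade 27 mm thick (y), about 260 g. Starts in the other slot. The rack is a fixed wooden block 90 x 176 mm, 45 mm high, slots 44 x 38 mm and 86 mm apart along the leaves' y
Things that resemble listed ones, but are neither listed nor needed, are in the scene too. What is meant by the leaf_18 is not pink, and is the smaller of those in its own colour.

How it is judged:
By the outcome, as a careful person would: the job done as asked, in the order asked, and still so for the second after the job is handed in, with the robot touching nothing.
It also fails if it takes over 64 s, if anything falls off the work surface, if the arm or the gripper's body presses on something with over 40 N, if the wrist force passes 120 N, or if a joint passes its speed limit or range.

## Working session

There is one attempt and no reset: what is moved stays moved. The work goes in short steps, Python scripts to look and compute and a tool call to move; the robot and the scene stay as the last step left them, time stands still between calls to the robot, and variables do not carry over. Pictures are saved under pics/ and viewed, at most 10 in all, crops included, and the job is handed in when it is done.

Besides the shell and the picture viewer there is one more tool, called after ">>>" as name([rows], argument=value, ...), one row to a line, values as JSON. arm_command: Moves the arm, as the interface text tells. Its arguments: {"type":"object","properties":{"deltas":{"type":"array","items":{"type":"object","properties":{"claw":{"type":"number"},"dx":{"type":"number"},"dy":{"type":"number"},"dz":{"type":"number"},"roll":{"type":"number"}}}}},"required":["deltas"]}

```bash
mkdir -p pics; python3 - <<'E'
from plant import *
import cv2,numpy as np
o=get_obs();print(o['position'],o['tool_rot'],o['width'],o['time_s'])
for n in("scene","top"):
    cv2.imwrite(f"pics/{n}0.png",snapshot(n));c=calibration(n);print(n,{k:np.round(v,4).tolist() for k,v in c.items()})
E
```

```text
[ 163.04652196 -628.4610339   236.51885946] [-1.79857000e+02  2.91070789e-03  1.45501681e+01] 93.0049193876446 0.0
scene {'intrinsics': [[435.2624, 0.0, 323.0663], [0.0, 435.2624, 201.0467], [0.0, 0.0, 1.0]], 'R': [[0.1404, 0.9901, 0.0091], [0.6322, -0.0826, -0.7704], [-0.7619, 0.1139, -0.6376]], 't': [-7.1941, -267.3372, 1335.3879]}
top {'intrinsics': [[413.1047, 0.0, 320.3812], [0.0, 413.1047, 196.1346], [0.0, 0.0, 1.0]], 'R': [[0.0171, -0.9998, -0.0105], [-0.9861, -0.0151, -0.1653], [0.1651, 0.0132, -0.9862]], 't': [-51.1504, 485.5915, 758.7569]}
```

View pics/scene0.png

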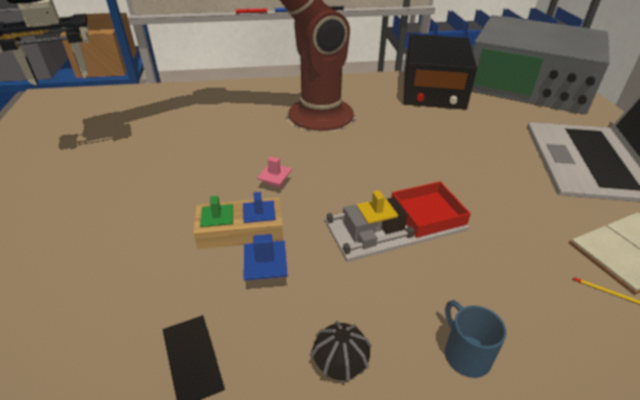

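View pics/top0.png

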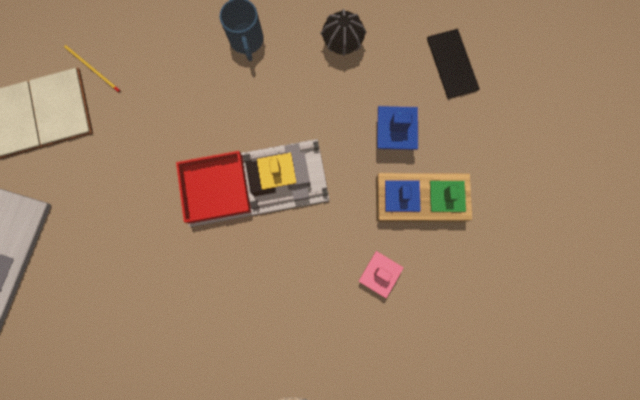

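The pictures show the rig with the yellow leaf at top-view (277,170) and the red bin at (214,187). The rack's blue leaf is at (403,196) and green at (448,196). The large blue one (398,128) and the pink one (381,275) are decoys.

```bash
cat > h.py <<'E'
from plant import *
import cv2,numpy as np
def ray(n,uv,z):
    c=calibration(n);R=np.array(c['R']);t=np.array(c['t']);K=np.array(c['intrinsics'])
    d=R.T@np.linalg.solve(K,[uv[0],uv[1],1]);o=-R.T@t
    return o+d*(z-o[2])/d[2]
def proj(n,X):
    c=calibration(n);p=np.array(c['intrinsics'])@(np.array(c['R'])@np.array(X,float).T+np.array(c['t'])[:,None]);return (p[:2]/p[2]).T
E
python3 - <<'E'
from h import *
im=cv2.imread('pics/top0.png')
a=cv2.resize(im[130:230,170:335],None,fx=4.8,fy=4.8,interpolation=cv2.INTER_CUBIC)
cv2.imwrite('pics/a.png',a)
hsv=cv2.cvtColor(im,cv2.COLOR_BGR2HSV)
def m(lo,hi,roi):
    k=cv2.inRange(hsv,lo,hi);z=np.zeros_like(k);x0,y0,x1,y1=roi;z[y0:y1,x0:x1]=k[y0:y1,x0:x1];return z
for n,lo,hi,roi,z in [('yel',(20,120,80),(35,255,255),(240,140,320,200),63),('blue',(105,120,50),(130,255,255),(378,172,428,222),51),('green',(45,120,40),(80,255,255),(425,172,475,222),51),('red',(0,150,60),(8,255,255),(170,140,260,230),45),('rack',(8,90,120),(22,165,255),(370,165,480,230),45)]:
    k=m(lo,hi,roi);c=np.argwhere(k)[:,::-1].astype(np.float32)
    w=np.array([ray('top',p,z)[:2] for p in c],np.float32)
    print(n,len(c),cv2.minAreaRect(c),cv2.minAreaRect(w))
E
```

```text
yel 1114 ((275.77850341796875, 170.74496459960938), (31.860641479492188, 35.91563415527344), 79.99201965332031) ((530.3626708984375, 41.91252899169922), (62.138587951660156, 67.91548919677734), 11.155608177185059)
blue 905 ((402.5, 196.0), (28.0, 33.0), 90.0) ((487.32464599609375, -198.95101928710938), (54.06095886230469, 62.42237854003906), 0.8571485877037048)
green 910 ((448.0, 196.0), (34.0, 30.0), 0.0) ((488.665771484375, -284.87823486328125), (57.85038757324219, 64.13916778564453), 0.8554556369781494)Traceback (most recent call last):
  File "<stdin>", line 10, in <module>
  File "h.py", line 4, in ray
    c=calibration(n);R=np.array(c['R']);t=np.array(c['t']);K=np.array(c['intrinsics'])
ValueError: time passes only in moves, steps and waits
```

View pics/a.png

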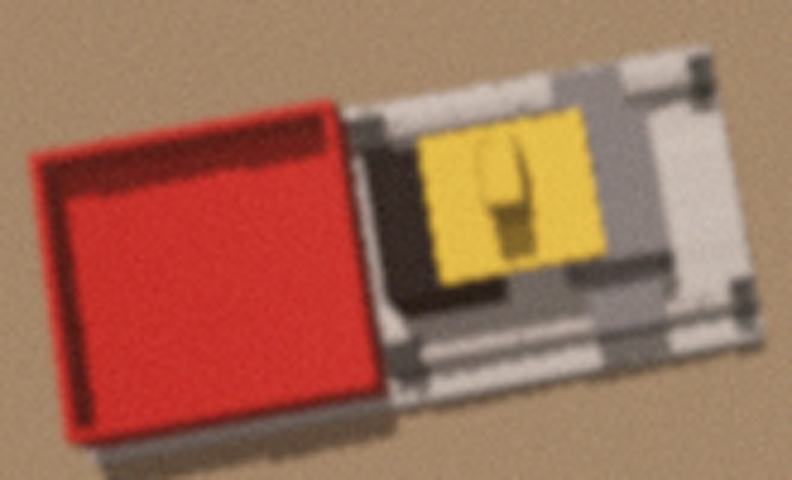

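The crop shows the yellow collar spanning about (258–296, 152–189) px in the top image, turned about 10°. The bin is to its left, so rig yaw is about +10°.

```bash
sed -i 's/^def ray/_C={n:calibration(n) for n in ("scene","top")}\ncalibration=lambda n:_C[n]\ndef ray/' h.py
cat >> h.py <<'E'
from scipy.optimize import minimize
COL={'yel':((20,120,80),(35,255,255)),'blue':((105,120,50),(130,255,255)),'green':((45,120,40),(80,255,255)),'red':((0,150,60),(8,255,255))}
def mask(im,col,roi):
    k=cv2.inRange(cv2.cvtColor(im,cv2.COLOR_BGR2HSV),*COL[col]);z=np.zeros_like(k);x0,y0,x1,y1=roi;z[y0:y1,x0:x1]=k[y0:y1,x0:x1];return z
def leafmask(n,x,y,yaw,z,s=8):
    # silhouette of collar+grip, underside at z; supersampled
    c,si=np.cos(np.radians(yaw)),np.sin(np.radians(yaw));out=np.zeros((400*s//1,640*s),np.uint8) if 0 else None
    res=[]
    for hx,hy,z0,z1 in((30,33,0,6),(13,8,6,46)):
        P=[(x+c*a*hx-si*b*hy,y+si*a*hx+c*b*hy,z+h) for a in(-1,1) for b in(-1,1) for h in(z0,z1)]
        res.append(cv2.convexHull(proj(n,P).astype(np.float32)))
    return res
def fitleaf(ims,col,rois,g,z):
    M={n:mask(ims[n],col,rois[n])/255. for n in ims}
    def cost(p):
        e=0
        for n in ims:
            x0,y0,x1,y1=rois[n];s=6;A=np.zeros(((y1-y0)*s,(x1-x0)*s),np.uint8)
            for h in leafmask(n,*p,z): cv2.fillPoly(A,[np.round((h+.5-[x0,y0])*s*16).astype(np.int32)],255,shift=4)
            A=cv2.resize(A,(x1-x0,y1-y0),interpolation=cv2.INTER_AREA)/255.
            e+=((A-M[n][y0:y1,x0:x1])**2).sum()
        return e
    r=minimize(cost,g,method='Nelder-Mead',options=dict(initial_simplex=np.array(g)+np.array([[0,0,0],[6,0,0],[0,6,0],[0,0,5]]),xatol=.05,fatol=.05))
    return np.round(r.x,1),round(r.fun,1)
E
python3 - <<'E'
from h import *
I={n:cv2.imread(f'pics/{n}0.png') for n in('scene','top')}
for c,rt,rs,g,z in[('yel',(240,140,320,205),(350,180,405,230),(530,42,10),57),('blue',(378,172,428,222),(240,186,280,226),(487,-199,1),45),('green',(425,172,475,222),(195,190,240,230),(488,-285,1),45)]:
    for n in('top','scene'): print(c,n,*fitleaf({n:I[n]},c,{n:rt if n=='top' else rs},g,z))
    print(c,'both',*fitleaf(I,c,{'top':rt,'scene':rs},g,z))
k=mask(I['top'],'red',(170,140,260,230));w=np.array([ray('top',p[::-1],45)[:2] for p in np.argwhere(k)],np.float32);print(cv2.minAreaRect(w))
E
```

```text
yel top [531.4  42.3  11.6] 26.1
yel scene [530.2  43.5  11.4] 21.4
yel both [531.   42.6  11.2] 62.1
blue top [ 488.2 -200.1   -0.8] 185.9
blue scene [ 486.  -198.1    2.8] 140.5
blue both [ 489.3 -199.1    1.8] 334.1
green top [ 489.2 -284.7    0.9] 197.0
green scene [ 487.1 -284.8    3.9] 90.0
green both [ 489.2 -284.5    2.5] 294.8
((501.7830810546875, 166.21502685546875), (123.80143737792969, 128.90545654296875), 11.735136032104492)
```

```bash
cat >> h.py <<'E'
from scipy.spatial.transform import Rotation as Rn
def go(x,y,z,yaw=None):
    o=get_obs();p=o['position'];r=o['tool_rot'];R=Rn.from_euler('xyz',r,degrees=True).as_matrix()
    d=R.T@(np.array([x,y,z])-p);print('t',round(o['time_s'],2),'p',np.round(p,1),'rpy',np.round(r,2),'F',np.round(o['ft_force'],1),'w',round(o['width'],1),'ff',np.round(o['finger_force'],1))
    print('delta',np.round(d,1),'roll',None if yaw is None else round(r[2]-yaw,1))
E
python3 -c "
from h import *
go(531,42.5,150,11.5)"
```

```text
t 0.1 p [ 163.  -628.5  236.6] rpy [-179.87    0.     14.55] F [-0.2 -0.8  0.5] w 92.8 ff 0.0
delta [ 524.7 -556.9   87.9] roll 3.0
```

>>> arm_command([
  {"dx": 34,"dy": -36,"dz": 0,"claw": 60},
  {"dx": 68,"dy": -72,"dz": 0,"claw": 60},
  {"dx": 102,"dy": -108,"claw": 60},
  {"dx": 136,"dy": -144,"claw": 60},
  {"dx": 170,"dy": -180,"claw": 60},
  {"dx": 204,"dy": -216,"claw": 60},
  {"dx": 238,"dy": -252,"claw": 60},
  {"dx": 272,"dy": -288,"claw": 60},
  {"dx": 306,"dy": -324,"claw": 60},
  {"dx": 340,"dy": -360,"claw": 60},
  {"dx": 374,"dy": -396,"claw": 60},
  {"dx": 408,"dy": -432,"claw": 60,"roll": 1},
])

```text
schema error: expected keys claw, dx, dy, dz, roll
```

```bash
python3 -c "
from h import *
go(531,42.5,150,11.5)"
```

```text
t 0.1 p [ 163.  -628.5  236.6] rpy [-179.87    0.     14.55] F [-0.2 -0.8  0.5] w 92.8 ff 0.0
delta [ 524.7 -556.9   87.9] roll 3.0
```

>>> arm_command([
  {"dx": 34,"dy": -36,"dz": 0,"claw": 60,"roll": 0},
  {"dx": 68,"dy": -72,"dz": 0,"claw": 60,"roll": 0},
  {"dx": 102,"dy": -108,"dz": 0,"claw": 60,"roll": 0},
  {"dx": 136,"dy": -144,"dz": 0,"claw": 60,"roll": 0},
  {"dx": 170,"dy": -180,"dz": 0,"claw": 60,"roll": 0},
  {"dx": 204,"dy": -216,"dz": 0,"claw": 60,"roll": 0},
  {"dx": 238,"dy": -252,"dz": 0,"claw": 60,"roll": 0},
  {"dx": 272,"dy": -288,"dz": 0,"claw": 60,"roll": 0},
  {"dx": 306,"dy": -324,"dz": 0,"claw": 60,"roll": 0},
  {"dx": 340,"dy": -360,"dz": 0,"claw": 60,"roll": 0},
  {"dx": 374,"dy": -396,"dz": 0,"claw": 60,"roll": 0},
  {"dx": 408,"dy": -432,"dz": 0,"claw": 60,"roll": 0},
])

```text
time_s: 1.3
position: [450.0, -106.7, 237.6]
tool_rot: [180.0, 0.0, 14.5]
ft_force: [1.1, -0.1, -0.1]
width: 59.9
finger_force: 0.0
```

```bash
python3 -c "
from h import *
go(531,42.5,150,11.5)"
```

```text
t 1.3 p [ 450.  -106.7  237.6] rpy [1.800e+02 2.000e-02 1.453e+01] F [ 1.1 -0.1 -0.1] w 59.9 ff 0.0
delta [ 115.8 -124.1   87.6] roll 3.0
```

>>> arm_command([
  {"dx": 29,"dy": -31,"dz": 10,"claw": 60,"roll": 1},
  {"dx": 58,"dy": -62,"dz": 30,"claw": 60,"roll": 2},
  {"dx": 87,"dy": -93,"dz": 50,"claw": 60,"roll": 3},
  {"dx": 105,"dy": -112,"dz": 70,"claw": 60,"roll": 3},
  {"dx": 115.5,"dy": -124,"dz": 87,"claw": 60,"roll": 3},
  {"dx": 115.5,"dy": -124,"dz": 87,"claw": 60,"roll": 3},
  {"dx": 115.5,"dy": -124,"dz": 87,"claw": 60,"roll": 3},
])

```text
time_s: 2.0
position: [529.8, 39.8, 150.5]
tool_rot: [180.0, 0.1, 11.5]
ft_force: [-0.4, -0.4, -0.4]
width: 60.0
finger_force: 0.0
```

```bash
python3 -c "
from h import *
go(531,42.5,84,11.5)
cv2.imwrite('pics/s1.png',cv2.resize(snapshot('scene')[150:260,310:470],None,fx=5,fy=5,interpolation=cv2.INTER_CUBIC))
go(531,42.5,84,11.5)"
```

```text
t 2.0 p [529.8  39.8 150.5] rpy [1.7997e+02 1.0000e-01 1.1540e+01] F [-0.4 -0.4 -0.4] w 60.0 ff 0.0
delta [ 1.8 -2.4 66.5] roll 0.0
t 2.05 p [530.1  39.1 151.1] rpy [1.7994e+02 1.0000e-02 1.1450e+01] F [-0.4 -0.7 -0.4] w 60.2 ff 0.0
delta [ 1.5 -3.3 67.1] roll -0.1
```

View pics/s1.png

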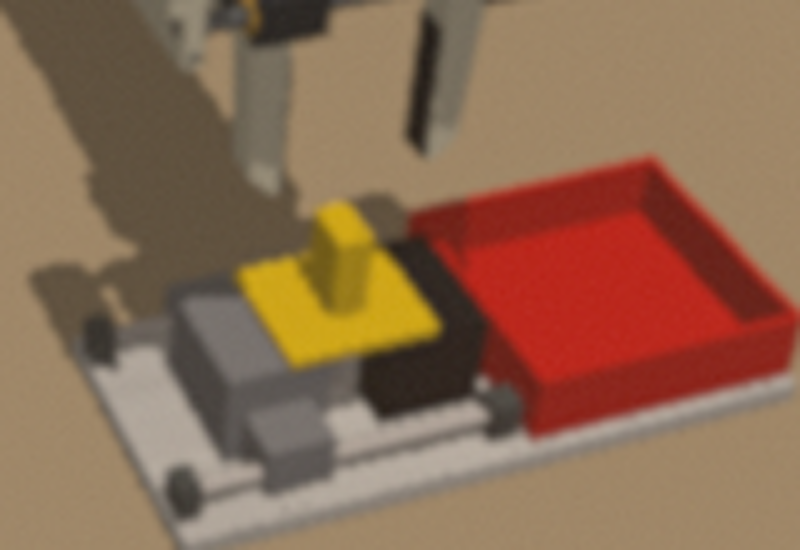

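The gripper is centred above the yellow grip, seen at (378,200) px in the scene view, with a clear way down.

>>> arm_command([
  {"dx": 1,"dy": -2,"dz": 20,"claw": 50,"roll": 0},
  {"dx": 1,"dy": -2,"dz": 40,"claw": 50,"roll": 0},
  {"dx": 1,"dy": -2,"dz": 57,"claw": 50,"roll": 0},
  {"dx": 1,"dy": -2,"dz": 64,"claw": 50,"roll": 0},
  {"dx": 1,"dy": -2,"dz": 64,"claw": 40,"roll": 0},
  {"dx": 1,"dy": -2,"dz": 64,"claw": 30,"roll": 0},
  {"dx": 1,"dy": -2,"dz": 64,"claw": 10,"roll": 0},
  {"dx": 1,"dy": -2,"dz": 64,"claw": 10,"roll": 0},
  {"dx": 1,"dy": -2,"dz": 64,"claw": 10,"roll": 0},
  {"dx": 1,"dy": -2,"dz": 64,"claw": 10,"roll": 0},
])

```text
time_s: 3.05
position: [531.3, 42.6, 87.3]
tool_rot: [180.0, -0.1, 11.5]
ft_force: [0.4, -1.2, 3.6]
width: 16.1
finger_force: 30.0
```

>>> arm_command([
  {"dx": 0,"dy": 0,"dz": -5,"claw": 10,"roll": 0},
  {"dx": 0,"dy": 0,"dz": -15,"claw": 10,"roll": 0},
])

```text
time_s: 3.25
position: [530.0, 42.6, 101.4]
tool_rot: [-180.0, 0.1, 11.6]
ft_force: [-0.2, -0.5, -0.7]
width: 15.8
finger_force: 30.0
```

>>> arm_command([
  {"dx": 0,"dy": 0,"dz": -25,"claw": 10,"roll": 0},
  {"dx": 0,"dy": -10,"dz": -35,"claw": 10,"roll": 0},
  {"dx": -1,"dy": -40,"dz": -35,"claw": 10,"roll": 0},
  {"dx": -2,"dy": -75,"dz": -35,"claw": 10,"roll": 0},
  {"dx": -3,"dy": -105,"dz": -30,"claw": 10,"roll": 0},
  {"dx": -4,"dy": -122,"dz": -15,"claw": 10,"roll": 0},
  {"dx": -4,"dy": -127,"dz": 2,"claw": 10,"roll": 0},
  {"dx": -4,"dy": -127,"dz": 14,"claw": 10,"roll": 0},
  {"dx": -4,"dy": -127,"dz": 17,"claw": 10,"roll": 0},
  {"dx": -4,"dy": -127,"dz": 17,"claw": 10,"roll": 0},
])

```text
time_s: 4.25
position: [501.5, 165.5, 84.4]
tool_rot: [180.0, 0.0, 11.5]
ft_force: [0.4, 0.3, -1.5]
width: 16.2
finger_force: 30.0
```

>>> arm_command([
  {"dx": 0,"dy": 0,"dz": 0,"claw": 24,"roll": 0},
  {"dx": 0,"dy": 0,"dz": 0,"claw": 40,"roll": 0},
  {"dx": 0,"dy": 0,"dz": 0,"claw": 50,"roll": 0},
  {"dx": 0,"dy": 0,"dz": -20,"claw": 60,"roll": 0},
  {"dx": 0,"dy": 0,"dz": -55,"claw": 60,"roll": 0},
  {"dx": 0,"dy": 0,"dz": -100,"claw": 60,"roll": 0},
  {"dx": 0,"dy": 40,"dz": -135,"claw": 60,"roll": 0},
  {"dx": 0,"dy": 90,"dz": -135,"claw": 60,"roll": 2},
  {"dx": 0,"dy": 140,"dz": -135,"claw": 60,"roll": 4},
  {"dx": 0,"dy": 190,"dz": -135,"claw": 60,"roll": 6},
  {"dx": 0,"dy": 240,"dz": -135,"claw": 60,"roll": 8},
  {"dx": 0,"dy": 290,"dz": -135,"claw": 60,"roll": 10},
])

```text
time_s: 5.45
position: [559.3, -117.6, 220.4]
tool_rot: [180.0, -0.1, 1.5]
ft_force: [0.6, 0.8, -0.2]
width: 60.2
finger_force: 0.0
```

```bash
python3 - <<'E'
from h import *
t=snapshot('top');s=snapshot('scene');cv2.imwrite('pics/t2.png',t);cv2.imwrite('pics/s2.png',s)
a=cv2.resize(s[165:265,315:475],(800,500),interpolation=cv2.INTER_CUBIC)
cv2.imwrite('pics/s2c.png',a)
a=cv2.resize(t[125:225,170:340],(800,470),interpolation=cv2.INTER_CUBIC)
cv2.imwrite('pics/t2c.png',a)
go(489,-284.5,150,1)
E
```

```text
t 5.55 p [ 558.9 -126.4  219.9] rpy [ 1.7958e+02 -7.0000e-02  6.6000e-01] F [-0.6 -0.3  0.1] w 60.1 ff 0.0
delta [-71.8 156.8  71. ] roll -0.3
```

View pics/s2c.png

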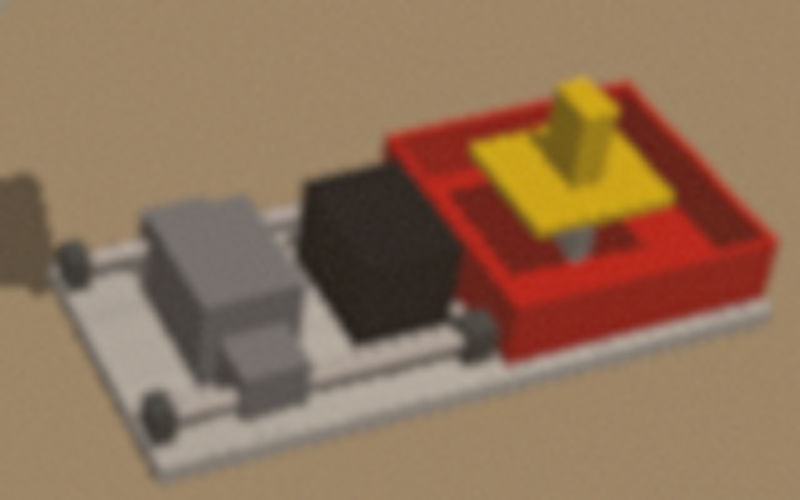

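View pics/t2c.png

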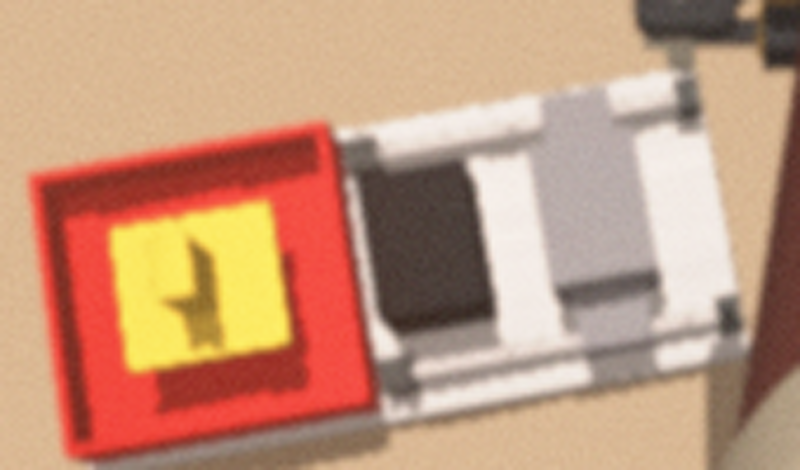

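The yellow leaf stands inside the red bin, clear of its walls, at scene px about (430,200). The gap is empty between black (top crop edge about 480) and grey (about 545). I now measure its width with the edge pitch, which is 45 mm plus the gap.

```bash
cat > gap.py <<'E'
from h import *
def lines(n,im,o,yaw,z,xs=np.arange(-18,19,1.)):
    c,s=np.cos(np.radians(yaw)),np.sin(np.radians(yaw));g=cv2.cvtColor(im,cv2.COLOR_BGR2GRAY).astype(np.float32)
    ys=np.arange(-110,62,.25);X,Y=np.meshgrid(xs,ys)
    P=np.stack([o[0]+c*X-s*Y,o[1]+s*X+c*Y,np.full_like(X,z)],-1).reshape(-1,3)
    uv=proj(n,P).astype(np.float32).reshape(*X.shape,2)
    return ys,xs,cv2.remap(g,uv[...,0],uv[...,1],cv2.INTER_CUBIC)
if __name__=='__main__':
  for n,f in(('top','t2'),('scene','s2')):
    im=cv2.imread(f'pics/{f}.png')
    for z in(57,12):
        ys,xs,A=lines(n,im,(525.2,51.1),11.5,z);p=cv2.GaussianBlur(A.mean(1).reshape(-1,1),(1,9),0).ravel();d=np.gradient(p,ys)
        pk=[i for i in range(3,len(d)-3) if abs(d[i])==abs(d[i-3:i+4]).max() and abs(d[i])>3]
        print(n,z,[(round(ys[i],1),round(float(d[i]),1)) for i in pk])
        for i in pk:
            # slope of the edge over x
            D=np.gradient(cv2.GaussianBlur(A,(5,9),0),ys,axis=0);w=slice(max(0,i-16),i+17)
            q=np.abs(D[w]);e=(q*ys[w,None]).sum(0)/q.sum(0);print('  ',ys[i],'slope deg',np.round(np.degrees(np.polyfit(xs,e,1)[0]),1),end='')
        print()
E
python3 gap.py
```

```text
top 57 [(np.float64(-98.8), 13.7), (np.float64(-68.8), -14.9), (np.float64(-25.2), 15.3), (np.float64(-1.5), -42.6), (np.float64(3.2), 3.4), (np.float64(45.5), 36.7), (np.float64(50.5), -33.1), (np.float64(54.8), 11.7)]
   -98.75 slope deg 0.2   -68.75 slope deg 0.2   -25.25 slope deg 0.1   -1.5 slope deg 0.3   3.25 slope deg 0.0   45.5 slope deg -0.1   50.5 slope deg -0.1   54.75 slope deg 0.1
top 12 [(np.float64(-100.5), 13.0), (np.float64(-69.0), -14.6), (np.float64(-22.8), 14.9), (np.float64(2.2), -40.4), (np.float64(52.0), 34.8), (np.float64(57.5), -31.6), (np.float64(61.0), 7.3)]
   -100.5 slope deg -0.1   -69.0 slope deg 0.2   -22.75 slope deg -0.2   2.25 slope deg 0.5   52.0 slope deg 0.1   57.5 slope deg 0.1   61.0 slope deg 0.1
scene 57 [(np.float64(-101.0), 5.8), (np.float64(-87.0), -6.9), (np.float64(-75.8), -5.3), (np.float64(-69.0), 8.6), (np.float64(-25.0), 3.9), (np.float64(-18.8), -6.7), (np.float64(-7.5), -5.6), (np.float64(47.0), 5.3)]
   -101.0 slope deg -2.5   -87.0 slope deg -1.1   -75.75 slope deg 4.5   -69.0 slope deg 0.3   -25.0 slope deg 1.2   -18.75 slope deg 2.6   -7.5 slope deg -3.7   47.0 slope deg 0.9
scene 12 [(np.float64(-105.2), -7.3), (np.float64(-100.0), 12.9), (np.float64(-67.8), -17.4), (np.float64(-48.0), 4.0), (np.float64(-11.0), 4.3), (np.float64(-6.8), 4.2), (np.float64(-4.5), 4.1), (np.float64(4.0), -19.7)]
   -105.25 slope deg 0.3   -100.0 slope deg -0.0   -67.75 slope deg -0.1   -48.0 slope deg 0.2   -11.0 slope deg -3.0   -6.75 slope deg -7.6   -4.5 slope deg -0.0   4.0 slope deg -1.0
```

Edge pitches give a gap of about 26 mm, ±1. Blue fits for certain, so I put it in first and feel its play in the gap to settle whether green could fit.

>>> arm_command([
  {"dx": -24,"dy": 24,"dz": 15,"claw": 60,"roll": 0},
  {"dx": -48,"dy": 48,"dz": 40,"claw": 60,"roll": 0},
  {"dx": -66,"dy": 66,"dz": 65,"claw": 60,"roll": 0},
  {"dx": -71,"dy": 71,"dz": 80,"claw": 60,"roll": 0},
  {"dx": -71,"dy": 71,"dz": 80,"claw": 50,"roll": 0},
  {"dx": -71,"dy": 71,"dz": 80,"claw": 50,"roll": 0},
])

```text
time_s: 6.15
position: [490.9, -187.7, 140.3]
tool_rot: [-180.0, -0.1, 1.6]
ft_force: [0.3, 0.8, 0.0]
width: 51.6
finger_force: 0.0
```

```bash
python3 - <<'E'
from h import *
s=snapshot('scene')
cv2.imwrite('pics/s3.png',cv2.resize(s[140:260,170:310],(700,600),interpolation=cv2.INTER_CUBIC))
go(488.3,-199.4,74,1.2)
E
```

```text
t 6.2 p [ 491.5 -187.5  140.7] rpy [-1.7999e+02 -1.5000e-01  1.6400e+00] F [ 0.8 -0.2  0.5] w 50.6 ff 0.0
delta [-3.8 11.8 66.7] roll 0.4
```

View pics/s3.png

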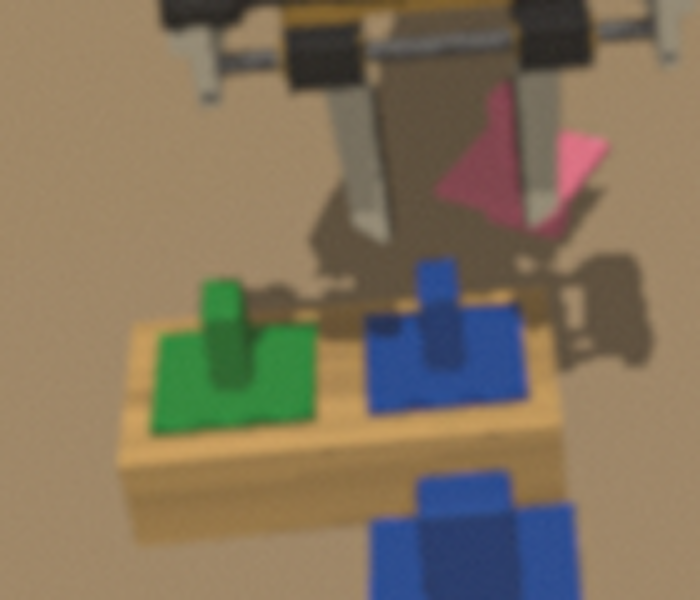

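The gripper is above the blue rack leaf (grip at crop (440,290)), offset about 12 mm along +y as computed. I correct that and descend.

>>> arm_command([
  {"dx": -3,"dy": 11,"dz": 10,"claw": 50,"roll": 0.4},
  {"dx": -3.5,"dy": 12,"dz": 40,"claw": 50,"roll": 0.4},
  {"dx": -3.5,"dy": 12,"dz": 58,"claw": 50,"roll": 0.4},
  {"dx": -3.5,"dy": 12,"dz": 66,"claw": 50,"roll": 0.4},
  {"dx": -3.5,"dy": 12,"dz": 66,"claw": 38,"roll": 0.4},
  {"dx": -3.5,"dy": 12,"dz": 66,"claw": 26,"roll": 0.4},
  {"dx": -3.5,"dy": 12,"dz": 66,"claw": 10,"roll": 0.4},
  {"dx": -3.5,"dy": 12,"dz": 66,"claw": 10,"roll": 0.4},
  {"dx": -3.5,"dy": 12,"dz": 66,"claw": 10,"roll": 0.4},
  {"dx": -3.5,"dy": 12,"dz": 66,"claw": 10,"roll": 0.4},
])

```text
time_s: 7.2
position: [487.3, -200.1, 74.4]
tool_rot: [-180.0, -0.1, 1.2]
ft_force: [-0.3, 2.3, 3.9]
width: 15.7
finger_force: 30.0
```

>>> arm_command([
  {"dx": 0,"dy": 0,"dz": -8,"claw": 10,"roll": 0},
  {"dx": 0,"dy": 0,"dz": -30,"claw": 10,"roll": 0},
  {"dx": 0,"dy": 0,"dz": -60,"claw": 10,"roll": 0},
  {"dx": 0,"dy": 0,"dz": -76,"claw": 10,"roll": 0},
  {"dx": 0,"dy": 0,"dz": -76,"claw": 10,"roll": 0},
  {"dx": 0,"dy": 0,"dz": -76,"claw": 10,"roll": 0},
])

```text
time_s: 7.8
position: [486.3, -200.5, 149.4]
tool_rot: [-180.0, 0.0, 1.1]
ft_force: [-1.0, -0.1, -2.4]
width: 15.9
finger_force: 30.0
```

```bash
python3 - <<'E'
from h import *
I={'scene':snapshot('scene'),'top':snapshot('top')}
for n in I: cv2.imwrite(f'pics/{n}4.png',I[n])
go(527.4,40.1,150,11.5)
E
```

```text
t 7.9 p [ 485.8 -200.2  148.4] rpy [-1.7994e+02  1.6000e-01  1.1400e+00] F [-0.4  0.2 -2.5] w 16.0 ff 30.0
delta [  46.4 -239.4   -1.4] roll -10.4
```

>>> arm_command([
  {"dx": 5,"dy": -25,"dz": 0,"claw": 10,"roll": -1},
  {"dx": 13,"dy": -68,"dz": 0,"claw": 10,"roll": -3},
  {"dx": 21,"dy": -112,"dz": 0,"claw": 10,"roll": -5},
  {"dx": 30,"dy": -156,"dz": 0,"claw": 10,"roll": -7},
  {"dx": 38,"dy": -196,"dz": 0,"claw": 10,"roll": -9},
  {"dx": 43,"dy": -226,"dz": 0,"claw": 10,"roll": -10},
  {"dx": 45.5,"dy": -239,"dz": 0,"claw": 10,"roll": -10.4},
  {"dx": 45.5,"dy": -239,"dz": 0,"claw": 10,"roll": -10.4},
  {"dx": 45.5,"dy": -239,"dz": 0,"claw": 10,"roll": -10.4},
])

```text
time_s: 8.8
position: [527.0, 37.0, 149.0]
tool_rot: [179.9, 0.1, 11.4]
ft_force: [0.3, -0.1, -2.8]
width: 15.7
finger_force: 30.0
```

```bash
python3 - <<'E'
from h import *
I={'scene':snapshot('scene'),'top':snapshot('top')}
for n in I: cv2.imwrite(f'pics/{n}5.png',I[n])
go(526.5,40.1,87,11.5);go(526.5,40.1,87,11.5)
print(fitleaf({'scene':I['scene']},'blue',{'scene':(340,120,420,215)},(527,40,11),119))
cv2.imwrite('pics/s5c.png',cv2.resize(I['scene'][110:250,310:470],(800,700-100),interpolation=cv2.INTER_CUBIC))
E
```

```text
t 8.9 p [527.2  36.4 149.3] rpy [1.799e+02 8.000e-02 1.129e+01] F [-0.3 -0.5 -1.8] w 15.7 ff 30.0
delta [ 0.1 -3.9 62.3] roll -0.2
t 8.9 p [527.2  36.4 149.3] rpy [1.799e+02 8.000e-02 1.129e+01] F [-0.3 -0.5 -1.8] w 15.7 ff 30.0
delta [ 0.1 -3.9 62.3] roll -0.2
(array([526.1,  38.4,  13.5]), np.float64(309.3))
```

View pics/s5c.png

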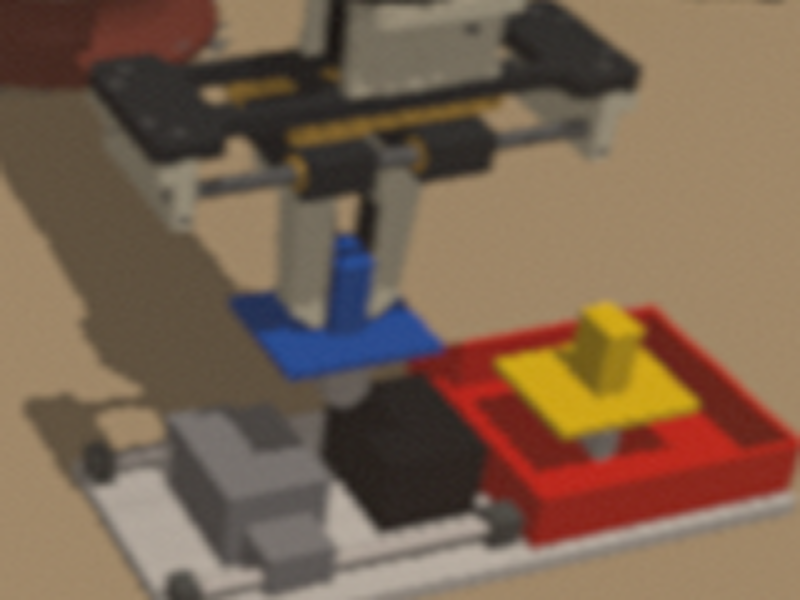

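The blue leaf is held upright and level above the gap, at crop (345,380), and still about 3.5 mm short in y. I correct that and lower it with force checks.

>>> arm_command([
  {"dx": 0,"dy": -3.5,"dz": 5,"claw": 10,"roll": 0},
  {"dx": 0,"dy": -3.5,"dz": 18,"claw": 10,"roll": 0},
  {"dx": 0,"dy": -3.5,"dz": 26,"claw": 10,"roll": 0},
  {"dx": 0,"dy": -3.5,"dz": 32,"claw": 10,"roll": 0},
  {"dx": 0,"dy": -3.5,"dz": 36,"claw": 10,"roll": 0},
])

```text
time_s: 9.4
position: [526.7, 42.4, 113.0]
tool_rot: [180.0, 0.0, 11.5]
ft_force: [0.3, 0.2, -1.7]
width: 16.1
finger_force: 30.0
```

>>> arm_command([
  {"dx": 0,"dy": 0,"dz": 5,"claw": 10,"roll": 0},
  {"dx": 0,"dy": 0,"dz": 10,"claw": 10,"roll": 0},
  {"dx": 0,"dy": 0,"dz": 15,"claw": 10,"roll": 0},
  {"dx": 0,"dy": 0,"dz": 18,"claw": 10,"roll": 0},
  {"dx": 0,"dy": 0,"dz": 18,"claw": 10,"roll": 0},
])

```text
time_s: 9.9
position: [526.6, 42.8, 95.2]
tool_rot: [-180.0, 0.0, 11.5]
ft_force: [0.0, 0.1, -2.5]
width: 15.9
finger_force: 30.0
```

>>> arm_command([
  {"dx": 0,"dy": 1,"dz": 0,"claw": 10,"roll": 0},
  {"dx": 0,"dy": 2,"dz": 0,"claw": 10,"roll": 0},
])

```text
time_s: 10.1
position: [527.5, 40.8, 95.9]
tool_rot: [-180.0, -0.0, 11.5]
ft_force: [-0.1, -1.4, -1.9]
width: 15.7
finger_force: 30.0
```

>>> arm_command([
  {"dx": 0,"dy": 1,"dz": 0,"claw": 10,"roll": 0},
  {"dx": 0,"dy": 1,"dz": 0,"claw": 10,"roll": 0},
])

```text
time_s: 10.3
position: [527.7, 39.6, 95.9]
tool_rot: [180.0, -0.0, 11.5]
ft_force: [-0.5, -0.5, -2.3]
width: 15.9
finger_force: 30.0
```

>>> arm_command([
  {"dx": 0,"dy": 1,"dz": 0,"claw": 10,"roll": 0},
  {"dx": 0,"dy": 1,"dz": 0,"claw": 10,"roll": 0},
])

```text
time_s: 10.5
position: [527.7, 38.7, 95.7]
tool_rot: [180.0, -0.0, 11.5]
ft_force: [-0.3, 0.9, -2.1]
width: 16.1
finger_force: 30.0
```

>>> arm_command([
  {"dx": 0,"dy": 1,"dz": 0,"claw": 10,"roll": 0},
  {"dx": 0,"dy": 1,"dz": 0,"claw": 10,"roll": 0},
])

```text
time_s: 10.7
position: [527.9, 37.7, 95.7]
tool_rot: [180.0, -0.0, 11.5]
ft_force: [0.2, 0.3, -2.0]
width: 15.8
finger_force: 30.0
```

>>> arm_command([
  {"dx": 0,"dy": 1,"dz": 0,"claw": 10,"roll": 0},
  {"dx": 0,"dy": 1,"dz": 0,"claw": 10,"roll": 0},
])

```text
time_s: 10.9
position: [528.1, 36.8, 95.7]
tool_rot: [180.0, -0.0, 11.5]
ft_force: [-0.2, 0.1, -1.2]
width: 15.9
finger_force: 30.0
```

>>> arm_command([
  {"dx": 0,"dy": 1,"dz": 0,"claw": 10,"roll": 0},
  {"dx": 0,"dy": 1,"dz": 0,"claw": 10,"roll": 0},
])

```text
time_s: 11.1
position: [528.1, 36.6, 95.7]
tool_rot: [-179.9, 0.0, 11.6]
ft_force: [-1.1, 0.5, -2.5]
width: 15.6
finger_force: 30.0
```

>>> arm_command([
  {"dx": 0,"dy": 0.5,"dz": 0,"claw": 10,"roll": 0},
  {"dx": 0,"dy": 0.5,"dz": 0,"claw": 10,"roll": 0},
])

```text
time_s: 11.3
position: [528.2, 36.6, 95.7]
tool_rot: [-179.9, 0.0, 11.6]
ft_force: [-0.9, 4.1, -1.6]
width: 15.6
finger_force: 30.0
```

Contact with the grey jaw is at y ≈ 36.6. Now the other side.

>>> arm_command([
  {"dx": 0,"dy": -2,"dz": 0,"claw": 10,"roll": 0},
  {"dx": 0,"dy": -4,"dz": 0,"claw": 10,"roll": 0},
  {"dx": 0,"dy": -6,"dz": 0,"claw": 10,"roll": 0},
  {"dx": 0,"dy": -7,"dz": 0,"claw": 10,"roll": 0},
  {"dx": 0,"dy": -7,"dz": 0,"claw": 10,"roll": 0},
])

```text
time_s: 11.8
position: [527.0, 42.3, 95.7]
tool_rot: [180.0, 0.0, 11.6]
ft_force: [-0.6, -0.7, -1.9]
width: 15.8
finger_force: 30.0
```

>>> arm_command([
  {"dx": 0,"dy": -1,"dz": 0,"claw": 10,"roll": 0},
  {"dx": 0,"dy": -1,"dz": 0,"claw": 10,"roll": 0},
])

```text
time_s: 12.0
position: [526.8, 43.4, 95.7]
tool_rot: [-180.0, -0.0, 11.5]
ft_force: [-0.4, 0.9, -1.4]
width: 15.8
finger_force: 30.0
```

>>> arm_command([
  {"dx": 0,"dy": -1,"dz": 0,"claw": 10,"roll": 0},
  {"dx": 0,"dy": -1,"dz": 0,"claw": 10,"roll": 0},
])

```text
time_s: 12.2
position: [526.6, 44.5, 95.7]
tool_rot: [-180.0, -0.0, 11.6]
ft_force: [-0.4, 0.3, -2.1]
width: 15.8
finger_force: 30.0
```

>>> arm_command([
  {"dx": 0,"dy": -1,"dz": 0,"claw": 10,"roll": 0},
  {"dx": 0,"dy": -1,"dz": 0,"claw": 10,"roll": 0},
])

```text
time_s: 12.4
position: [526.6, 44.6, 95.7]
tool_rot: [179.9, -0.0, 11.5]
ft_force: [0.4, -1.9, -2.9]
width: 15.9
finger_force: 30.0
```

>>> arm_command([
  {"dx": 0,"dy": -0.7,"dz": 0,"claw": 10,"roll": 0},
  {"dx": 0,"dy": -0.7,"dz": 0,"claw": 10,"roll": 0},
])

```text
time_s: 12.6
position: [526.5, 44.7, 95.7]
tool_rot: [179.9, -0.0, 11.5]
ft_force: [0.3, -3.9, -1.9]
width: 15.6
finger_force: 30.0
```

Play is about 8.2 mm along rig y, so the gap is about 26.2 mm, which agrees with the images. Green (27 mm) cannot go in and blue is the leaf. I centre it and seat it.

>>> arm_command([
  {"dx": 0,"dy": 2.6,"dz": 0,"claw": 10,"roll": 0},
  {"dx": 0,"dy": 5.2,"dz": 0,"claw": 10,"roll": 0},
  {"dx": 0,"dy": 5.2,"dz": 3,"claw": 10,"roll": 0},
  {"dx": 0,"dy": 5.2,"dz": 6,"claw": 10,"roll": 0},
  {"dx": 0,"dy": 5.2,"dz": 7.5,"claw": 10,"roll": 0},
  {"dx": 0,"dy": 5.2,"dz": 7.5,"claw": 10,"roll": 0},
])

```text
time_s: 13.2
position: [527.0, 41.2, 87.8]
tool_rot: [-180.0, 0.1, 11.6]
ft_force: [1.0, -1.1, -2.4]
width: 15.6
finger_force: 30.0
```

```bash
python3 - <<'E'
from h import *
I={'scene':snapshot('scene')}
cv2.imwrite('pics/s6.png',I['scene'])
go(527,40.6,86.5,11.5)
# blue collar position vs jaw ends: predicted jaw x-limits
print(fitleaf(I,'blue',{'scene':(340,150,420,225)},(527,40,11),58.5))
I={'scene':cv2.imread('pics/scene0.png')};print(fitleaf(I,'yel',{'scene':(350,180,405,230)},(530,42,11),57))
# jaw x extent: profile along rig x on grey/black top, image t2
im=cv2.imread('pics/t2.png');g=cv2.cvtColor(im,cv2.COLOR_BGR2GRAY).astype(np.float32)
c,s=np.cos(np.radians(11.5)),np.sin(np.radians(11.5));xs=np.arange(-45,46,.25)
for ylo,yhi in((8,38),(-62,-32)):
    X,Y=np.meshgrid(xs,np.arange(ylo,yhi))
    uv=proj('top',np.stack([525.2+c*X-s*Y,51.1+s*X+c*Y,np.full_like(X,57)],-1).reshape(-1,3)).astype(np.float32).reshape(*X.shape,2)
    p=cv2.GaussianBlur(cv2.remap(g,uv[...,0],uv[...,1],1).mean(0).reshape(1,-1),(9,1),0).ravel();d=np.gradient(p,xs)
    print([(float(xs[i]),round(float(d[i]),1)) for i in range(4,len(d)-4) if abs(d[i])==abs(d[i-4:i+5]).max() and abs(d[i])>4])
E
```

```text
t 13.25 p [527.1  41.1  87.9] rpy [-1.7998e+02  3.0000e-02  1.1560e+01] F [-0.5  0.2 -1.7] w 15.6 ff 30.0
delta [-0.2  0.5  1.4] roll 0.1
(array([528.5,  43.1,  14. ]), np.float64(272.5))
(array([530.2,  43.9,  11. ]), np.float64(21.8))
[(-36.5, -17.8), (31.75, 12.2), (37.75, 15.4)]
[(-38.25, -13.4), (-28.25, 16.7)]
```

>>> arm_command([
  {"dx": 1,"dy": 0.5,"dz": 0.5,"claw": 10,"roll": 0},
  {"dx": 1,"dy": 0.5,"dz": 1,"claw": 10,"roll": 0},
  {"dx": 1,"dy": 0.5,"dz": 1.4,"claw": 10,"roll": 0},
  {"dx": 1,"dy": 0.5,"dz": 1.4,"claw": 10,"roll": 0},
])

```text
time_s: 13.65
position: [528.4, 40.6, 86.8]
tool_rot: [-180.0, 0.0, 11.5]
ft_force: [-0.0, 0.6, -2.8]
width: 16.3
finger_force: 30.0
```

>>> arm_command([
  {"dx": 0,"dy": 0,"dz": 0,"claw": 22,"roll": 0},
  {"dx": 0,"dy": 0,"dz": 0,"claw": 32,"roll": 0},
  {"dx": 0,"dy": 0,"dz": 0,"claw": 44,"roll": 0},
  {"dx": 0,"dy": 0,"dz": -5,"claw": 50,"roll": 0},
  {"dx": 0,"dy": 0,"dz": -25,"claw": 50,"roll": 0},
  {"dx": 0,"dy": 0,"dz": -60,"claw": 50,"roll": 0},
  {"dx": 0,"dy": 0,"dz": -100,"claw": 50,"roll": 0},
  {"dx": 0,"dy": 30,"dz": -130,"claw": 50,"roll": 0},
  {"dx": 0,"dy": 75,"dz": -130,"claw": 50,"roll": 0},
  {"dx": 0,"dy": 120,"dz": -130,"claw": 50,"roll": 0},
  {"dx": 0,"dy": 160,"dz": -130,"claw": 50,"roll": 0},
  {"dx": 0,"dy": 160,"dz": -130,"claw": 50,"roll": 0},
])

```text
time_s: 14.85
position: [560.3, -124.9, 217.1]
tool_rot: [179.7, 0.0, 10.9]
ft_force: [0.3, 0.8, 0.1]
width: 49.9
finger_force: 0.0
```

```bash
python3 - <<'E'
from h import *
I={'scene':snapshot('scene'),'top':snapshot('top')}
for n in I: cv2.imwrite(f'pics/{n}7.png',I[n])
go(0,0,0)
R={'scene':(340,170,410,235),'top':(240,140,320,205)}
for n in I: print(n,fitleaf({n:I[n]},'blue',{n:R[n]},(527,40,11),57))
a=cv2.resize(I['scene'][165:265,190:475],(798,280),interpolation=cv2.INTER_CUBIC);b=cv2.resize(I['top'][125:225,170:340],(510,300),interpolation=cv2.INTER_CUBIC)
o=np.zeros((580,798,3),np.uint8);o[:280]=a;o[280:,:510]=b;cv2.imwrite('pics/c7.png',o)
E
```

```text
t 14.95 p [ 560.2 -117.1  216.9] rpy [-179.98    0.     11.39] F [ 0.6  0.5 -0.6] w 50.0 ff 0.0
delta [-526.  -225.4  217. ] roll None
scene (array([529. ,  42.5,  11.2]), np.float64(115.8))
top (array([529.9,  40.6,  12. ]), np.float64(97.6))
```

View pics/c7.png

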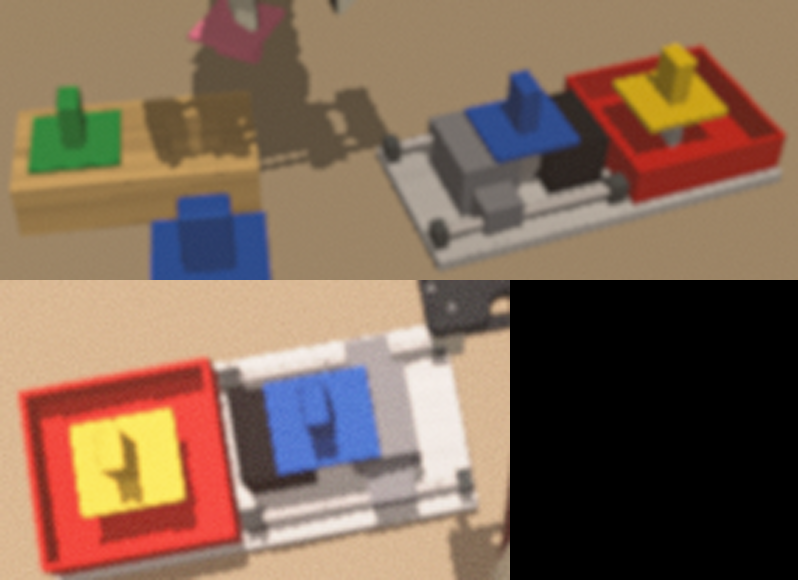

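The blue collar lies flat over both jaws at about (529.5, 41), against a target of (529, 40.5). Yellow is in the bin, green is in its slot, and the gripper is clear.

```bash
python3 -c "
from plant import *
print(finish_job())"
```

```text
the job is handed in; nothing more can be done
None
```

The job is handed in: the yellow leaf is in the red bin and the blue 18 mm leaf sits flat and centred in the gap, which I measured at about 26.2 mm by feeling its side play; the green 27 mm leaf was too thick and stayed in its rack slot untried.

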